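Press the pocket refractometer back into its foam-lined case

ROBOT

A 6-joint arm with a two-finger parallel gripper is mounted at the origin on the work surface. World frame = base frame: x ahead of the robot, y to its left, z up, the work surface at z = 0. Lengths are in m, angles in rad, forces in N, time in s.
With the tool pointing down it reaches from about 0.275 to 0.75 m from the base axis. Payload 10.2 kg.
Tool frame: the origin (TCP) lies midway between the tips of the shut fingers; the grasp point (between the pads) lies 19 mm behind it (env.hold_point_z is the distance from the TCP to the grasp point, in m); x points along the fingers, z is the direction in which the jaws open and shut, and the axes are right-handed (so a half turn about x gives the same grasp; the last joint's range is limited). The gripper opens to 85 mm and grips with 20 to 120 N. Pads are 22 mm wide; open, the fingers measure 114 mm over their backs; the gripper's body (76 mm by 85 mm) begins 54 mm behind the grasp point. The pads swing forward as they close: fully open they stand 13 mm farther back than shut.
Start: joints at [-0.223, 0.313, 1.498, -0, 1.331, -0.223], TCP at [0.525, -0, 0.231] pointing down, gripper open.
Joint ranges: [-2.94, 2.94], [-0.97, 2.17], [0.19, 2.56], [-1.23, 4.37], [0.02, 3.11], [-2.88, 2.88]. Speed limits (rad/s): [2.39, 2.39, 3.01, 3.14, 3.14, 3.14].

INTERFACE

Orientations are given as a unit quaternion [x, y, z, w].
In Python, from bench import env, kinematics, monitor, eyes, job gives the robot as it stands. The module is installed in compiled form; this text tells all that it offers. Calls block until the motion is done:
- env.reach(position, orientation): joint-space move of the TCP to a pose.
- env.movel(position, velocity=0.15, frame=None, guard=None): straight line of the TCP; frame=None keeps the orientation; velocity is the mean speed in m/s. With guard (N) it stops when the force on the tool has changed by that much, and returns True; else False.
- env.set_joints(angles): joint-space move.
- env.release() and env.close_gripper(effort=None): open the fingers fully, or close them until they stop; effort is the grip in N (None keeps the last).
- env.hold(seconds).
- kinematics.ik(position, orientation): joint angles nearest the present ones, or None.
- monitor.sense(): the state.
- eyes.grab_frame(name): name is "scene" or "side" or "wrist"; returns a dict with "frame" (480x640x3 uint8, red, green, blue), "mtx" (3x3 intrinsics, pixels), "view" (4x4, takes a point from world to camera coordinates). Camera axes: x right, y down, z forward; pixel columns grow to the right and rows downward; lengths in m; the calibration is good to about 2 mm. A picture is of the moment at which its call begins. There is no depth.
A pose or a line that the arm cannot do raises env.MotionError and nothing moves.
- job.hand_in(): hands the job in, once; it reports no verdict.
The state is a dict: "clock": time; "joints": joint angles; "qvel": joint speeds; "joint_efforts": joint torques, N m; "position": TCP position; "ee_rot": TCP orientation; "contact_force": force on the tool from outside, world axes, zero at the start; "ft_torque": the same for the moment, N m; "finger_gap": opening from 0.0 (shut) to 1.0 (fully open).
Only numpy, scipy, OpenCV 4.12 (cv2) and the standard library are available. Lean on these libraries where they do the work, as an engineer would, in place of code of your own. Each camera call takes 0.05 s, during which the arm holds its last target. There are 200 camera calls.

TASK

Put the pocket refractometer away: pick it up from the counter and press it down lengthwise into the long cutout of the open foam-lined case until it lies face up, flat and fully home on the bottom of the cutout, then let go. The foam grips it, so it must be pushed in, not just laid on top; either way round will do.

Things in the scene. Friction and masses are not known exactly. Their poses are not given: they have to be found in the camera images.
- refractometer_center (a point): Pocket refractometer: white plastic oblong, 48 (x) by 110 (y) by 34 mm high, 120 g, flat on the counter, round steel well on top near its +y end, display, two grey buttons. Point: its centre, 17 mm above its underside. Grip across the 48 mm, mid-length. Not the square 66 mm timer nor the slim probe thermometer beside it.
- cutout_floor (a point): Centre of the floor of the case's long cutout, 12 mm above the counter and 24 mm below the foam's top; y along its length, x across, z up. Springy foam walls: 44 mm apart at the sides, 111 mm at the ends, flaring 9 mm each over the upper 16 mm; each yields up to 11 mm. Pushing in takes 5 to 20 N; what is pushed in stays and stands 10 mm proud of the foam.
- case: Grey case with dark foam, fixed, open, 232 (x) by 192 mm (y), rim 38 mm high; origin: centre of its underside. Lid folded flat on its +x side. Beside the long cutout (34 mm to -x of the origin) a narrow slot and a round hole with a pot are not to be used. At the cutout's mid-length, dark-floored finger notches 38 mm wide (y) go down to floor level and reach 60 mm out to either side.
Not all that is in view belongs to the job. What is shaped like the part that bears refractometer_center but brown is not meant.

How it is judged:
By the outcome, as a careful person would: the job done as asked, in the order asked, and still so for the second after the job is handed in, with the robot touching nothing.
It also fails if it takes over 38 s, if anything falls off the work surface, if the arm or the gripper's body presses on something with over 40 N, if the wrist force passes 120 N, or if a joint passes its speed limit or range.

## Working session

There is one attempt and no reset: what is moved stays moved. The work goes in short steps, each a Python script; the robot and the scene stay as the last script left them, time stands still between calls to the robot, and variables do not carry over. Pictures are saved under pics/ and viewed, about 8 in all and at most 12, crops included, and the job is handed in when it is done.

```bash
mkdir -p pics; cat > h.py <<'E'
import numpy as np, cv2
from bench import env, kinematics, monitor, eyes, job
def snap(n,f):
    d=eyes.grab_frame(n); np.savez(f'pics/{f}.npz',**d)
    cv2.imwrite(f'pics/{f}.png',d['frame'][:,:,::-1]); return d
def ray(f,u,v,z):
    d=np.load(f'pics/{f}.npz'); R=d['view'][:3,:3]; t=d['view'][:3,3]
    c=-R.T@t; r=R.T@np.linalg.inv(d['mtx'])@[u,v,1]; return c+r*(z-c[2])/r[2]
def proj(f,p):
    d=np.load(f'pics/{f}.npz'); q=d['mtx']@(d['view']@np.r_[p,1])[:3]; return q[:2]/q[2]
E
python3 - <<'E'
from h import *
snap('scene','s1'); snap('wrist','w1'); s=monitor.sense(); print(s['position'],s['ee_rot'],s['contact_force'],s['clock'],env.hold_point_z)
E
```

```text
[5.24763898e-01 4.02812622e-05 2.30786868e-01] [8.20445490e-05 7.07514196e-01 1.04691414e-04 7.06699119e-01] [-0.4419477   0.35613487 -0.19490821] 0.1 0.0187
```

View pics/s1.png

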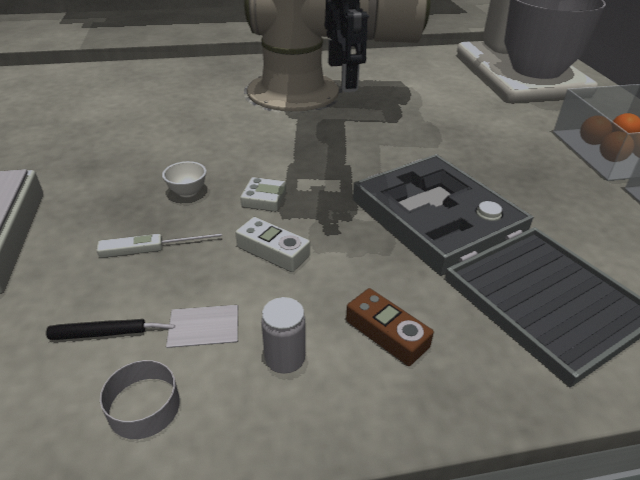

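View pics/w1.png

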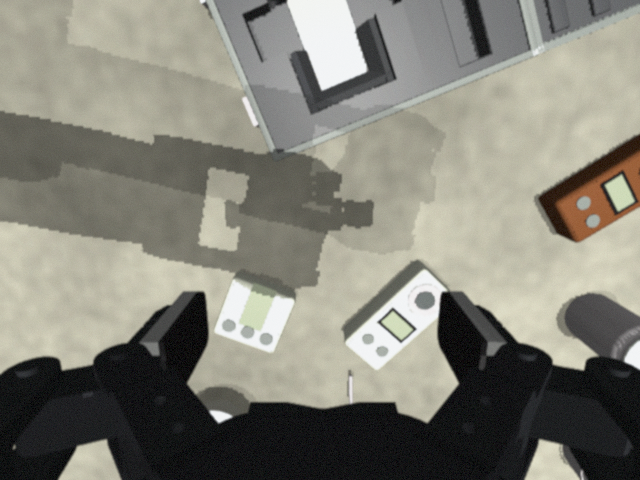

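The scene picture shows these candidates:
- The white oblong at (273,243) has a round steel well, a display and two buttons. It fits the description.
- The white square at (263,193) is the timer, with three buttons.
- The slim item at (130,245) is the probe thermometer.
- The brown oblong at (390,325) is the decoy.

In the wrist view the refractometer is at (397,318) and the cutout is near (335,50). I'll confirm both in an enlarged crop.

```bash
python3 - <<'E'
from h import *
a=cv2.imread('pics/w1.png')[250:380,320:470]; b=cv2.imread('pics/s1.png')[145:275,345:545]
c=np.hstack([cv2.resize(a,None,fx=2.4,fy=2.4,interpolation=2),cv2.resize(b,None,fx=2.2,fy=2.4,interpolation=2)])
cv2.imwrite('pics/c1.png',c);print(c.shape)
for uv in [(345,333),(425,268),(452,300),(378,369)]: print(ray('w1',*uv,.034))
for uv in [(237,228),(252,219),(309,241),(292,254)]: print('s',ray('s1',*uv,.034))
for uv in [(355,184),(436,157),(531,217),(443,250)]: print('case',ray('s1',*uv,.038))
E
```

```text
(312, 800, 3)
[ 0.54639623 -0.12826548  0.034     ]
[ 0.62000824 -0.06046792  0.034     ]
[ 0.64809334 -0.09297187  0.034     ]
[ 0.58028128 -0.16872651  0.034     ]
s [ 0.57587736 -0.1683572   0.034     ]
s [ 0.55667423 -0.14379467  0.034     ]
s [ 0.62510119 -0.0640408   0.034     ]
s [ 0.65028902 -0.09329438  0.034     ]
case [0.49090094 0.03863854 0.038     ]
case [0.42572167 0.21006718 0.038     ]
case [0.62883844 0.29534718 0.038     ]
case [0.6826612  0.12596236 0.038     ]
```

View pics/c1.png

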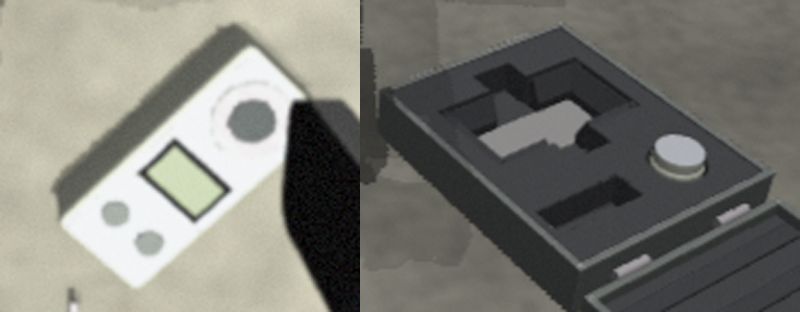

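Confirmed: the white oblong with the steel well is the refractometer, and the case's light-floored cutout is empty. Next I'll take closer wrist views of both.

```bash
cat >> h.py <<'E'
from scipy.spatial.transform import Rotation as Ro
def ori(deg): return (Ro.from_euler('z',deg,degrees=True)*Ro.from_euler('y',90,degrees=True)).as_quat()
def look(xy,deg,z,uv,zo,ref='w1'):
    "TCP position so that point xy at height zo is seen at uv, by the wrist camera mount of view w1"
    T=np.eye(4); T[:3,:3]=Ro.from_quat([0,.70710678,0,.70710678]).as_matrix(); T[:3,3]=[.52476,0,.23079]
    d=np.load('pics/w1.npz'); M=d['view']@T          # tool -> cam
    B=np.eye(4); B[:3,:3]=Ro.from_quat(ori(deg)).as_matrix(); B[2,3]=z
    C=B@np.linalg.inv(M); r=C[:3,:3]@np.linalg.inv(d['mtx'])@[*uv,1]; p=C[:3,3]+r*(zo-C[2,3])/r[2]
    return np.array([xy[0]-p[0],xy[1]-p[1],z])
E
python3 - <<'E'
from h import *
for deg in (24,204): 
  for z in (.3,.25): 
    p=look((.535,.155),deg,z,(320,200),.036); print('case',deg,z,p,kinematics.ik(p,ori(deg)))
for deg in (-43,137):
    p=look((.6,-.114),deg,.2,(320,200),.034); print('ref',deg,p,kinematics.ik(p,ori(deg)))
E
```

```text
case 24 0.3 [0.53440615 0.16416593 0.3       ] [ 0.08848212  0.35274548  1.26566669  0.          1.52318049 -0.3303969 ]
case 24 0.25 [0.53782385 0.15556823 0.25      ] [ 0.0723201   0.37805252  1.35812383  0.          1.40541631 -0.34655892]
case 204 0.3 [0.53559385 0.14583407 0.3       ] [ 5.47618621e-02  3.43431957e-01  1.27850932e+00 -4.44089210e-16
  1.51965137e+00  2.77747550e+00]
case 204 0.25 [0.53217615 0.15443177 0.25      ] [ 7.09813941e-02  3.65074974e-01  1.37646754e+00 -4.44089210e-16
  1.40005014e+00  2.79369503e+00]
ref -43 [ 0.59531075 -0.12262252  0.2       ] [-3.95669965e-01  5.19514487e-01  1.27704736e+00 -4.44089210e-16
  1.34503081e+00  3.54821613e-01]
ref 137 [ 0.60468925 -0.10537748  0.2       ] [-0.36316157  0.5330083   1.25570802  0.          1.35287634 -2.75426265]
```

```bash
python3 - <<'E'
from h import *
env.reach(look((.535,.155),24,.28,(320,200),.036),ori(24)); snap('wrist','w2')
env.reach(look((.6,-.114),-43,.2,(320,200),.034),ori(-43)); snap('wrist','w3')
print(monitor.sense()['clock'])
E
```

```text
2.0583
```

View pics/w2.png

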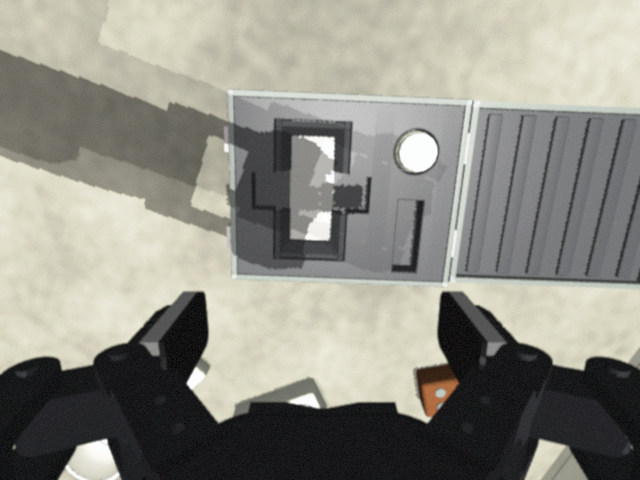

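View pics/w3.png

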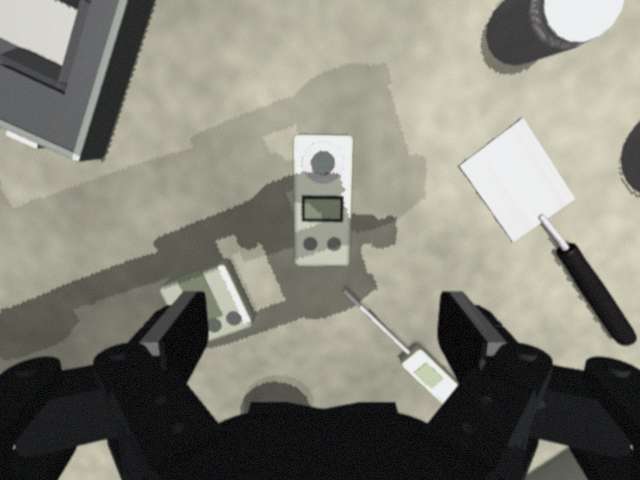

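The w2 view shows the case rim corners at about (229,91), (471,99), (446,286) and (233,280). The flared mouth runs from (275,120) to (345,261), with the light floor inside it. The w3 view shows the refractometer's top corners at (294,136), (352,135), (350,265) and (295,265). I'll fit both poses by least squares.

```bash
python3 - <<'E'
from h import *
from scipy.optimize import least_squares
def fit(f,obj,px,x0):
    obj=np.array(obj,float)/1000; px=np.array(px,float)
    def r(q):
        c,s=np.cos(q[2]),np.sin(q[2])
        return np.concatenate([proj(f,[q[0]+c*o[0]-s*o[1],q[1]+s*o[0]+c*o[1],o[2]])-p for o,p in zip(obj,px)])
    s=least_squares(r,x0,loss='soft_l1',f_scale=2); print(f,s.x[:2],np.degrees(s.x[2]));print(r(s.x).reshape(-1,2).round(1).tolist()); return s.x
fit('w3',[(-24,55,34),(24,55,34),(24,-55,34),(-24,-55,34)],[(294,136),(352,135),(350,265),(295,265)],[.6,-.11,np.radians(-43)])
rim=[(-116,96,38),(116,96,38),(116,-96,38),(-116,-96,38)]; rp=[(229,91),(471,99),(446,286),(233,280)]
m=[(-65,64.5,36),(-3,64.5,36),(-3,-64.5,36),(-65,-64.5,36)]; mp=[(275,120),(352,121),(345,261),(274,260)]
fit('w2',rim,rp,[.557,.167,np.radians(24)])
# cutout, about its own centre
x=fit('w2',[(a+34,b,c) for a,b,c in m],mp,[.526,.153,np.radians(24)])
q=fit('w2',rim+m,rp+mp,[.557,.167,np.radians(24)]); c,s=np.cos(q[2]),np.sin(q[2]); print('cutout from all',q[0]-.034*c,q[1]-.034*s)
x=fit('w2',[(-22,55.5,12),(22,55.5,12),(22,-55.5,12),(-22,-55.5,12)],[(291,135),(335,136),(330,241),(290,240)],[.526,.153,np.radians(24)])
E
```

```text
w3 [ 0.5998712  -0.11758244] -42.99628069000155
[[-2.1, -2.3], [1.8, -1.1], [0.8, 2.5], [-0.7, 2.4]]
w2 [0.55543269 0.16898937] 22.04860156769543
[[-3.2, -1.0], [1.7, -0.3], [2.4, 1.7], [-1.3, 0.9]]
w2 [0.52270874 0.16054997] 22.956745997515394
[[4.9, 2.5], [-7.7, 2.6], [-4.6, -9.7], [7.3, -9.7]]
w2 [0.55535404 0.16927499] 22.035143802885937
[[-3.2, -1.4], [1.8, -0.6], [2.4, 1.4], [-1.3, 0.6], [5.4, 6.4], [-7.3, 7.6], [-6.3, -5.6], [5.9, -6.5]]
cutout from all 0.5238376051171194 0.1565190273163443
w2 [0.52362835 0.15673281] 21.982568238580196
[[0.5, 0.5], [-0.8, 1.0], [-0.0, -0.7], [0.2, -1.1]]
```

The floor-edge fit and the rim fit agree to within 1 mm on the cutout, at (0.5237, 0.1567) and 22°. Now the grasp and lift.

```bash
python3 - <<'E'
from h import *
o=ori(-43); x,y=.5999,-.1176
env.reach([x,y,.08],o)
print('g',env.movel([x,y,.001],velocity=.08,guard=12), monitor.sense()['position'])
env.close_gripper(80); s=monitor.sense(); print(s['position'],s['finger_gap'],s['contact_force'])
env.movel([x,y,.14],velocity=.15); s=monitor.sense(); print(s['position'],s['finger_gap'],s['contact_force'],s['clock'])
env.reach([.5237,.1567,.14],ori(22)); snap('scene','s4'); snap('wrist','w4'); s=monitor.sense(); print(s['position'],s['finger_gap'],s['contact_force'],s['clock'])
a=cv2.imread('pics/s4.png')[90:290,300:560]; b=cv2.imread('pics/w4.png')
cv2.imwrite('pics/c4.png',np.hstack([cv2.resize(a,(400,308)),cv2.resize(b,(400,308))]))
E
```

```text
g False [ 0.60025739 -0.11773799  0.00155682]
[ 0.6002477  -0.11774017  0.00154119] 0.5468566857234147 [0.0407207  0.46287438 5.11119654]
[ 0.59941981 -0.11742481  0.13890254] 0.5460713708948544 [-0.12618425 -0.17682846 -1.6828254 ] 5.2667
[0.52427611 0.15560839 0.13983334] 0.5434458230816627 [ 0.83745726 -0.46589436 -1.30677091] 6.4667
```

View pics/c4.png

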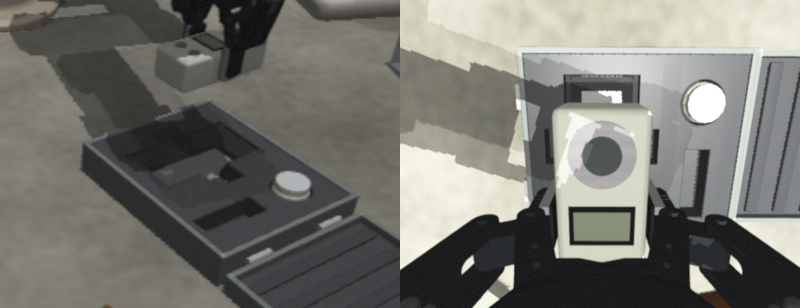

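The part is held level, and its well end shows in the wrist crop at row 106 (full-image row about 165). I'll check its offset along its length, then press it in.

```bash
python3 - <<'E'
from h import *
a=np.radians(22); ex=np.array([np.cos(a),np.sin(a)]); ey=np.array([-ex[1],ex[0]])
g=cv2.imread('pics/w4.png',0); col=g[130:200,315:330].mean(1); print(col.astype(int)[20:50])
for v in (160,165,170):
    d=ray('w4',319,v,.1723)[:2]-np.array([.5243,.1556]); print(v,d@ex*1000,d@ey*1000)
E
```

```text
[157 156 155 156 155 156 156 156 153 149 137 129 126 127 127 127 129 133
 141 151 163 176 185 191 196 199 202 205 208 210]
160 -1.2088319128598575 57.65914908731221
165 -1.2151911945838376 56.2799443073331
170 -1.2215937319321524 54.89135822194591
```

```bash
python3 - <<'E'
from h import *
x,y=.5237,.1567
def st(t): s=monitor.sense(); print(t,s['position'].round(4),s['contact_force'].round(1),round(s['finger_gap'],3),s['clock'])
env.movel([x,y,.055],velocity=.12,frame=ori(22)); env.hold(.3); st('above')
for z in (.040,.030,.022,.0165,.0135,.012):
    h=env.movel([x,y,z],velocity=.04,guard=30); st((z,h))
    if h: break
snap('scene','s5'); snap('side','d5')
E
```

```text
above [0.5239 0.1567 0.0554] [ 0.9 -0.1  0. ] 0.55 7.625
(0.04, False) [0.5237 0.1567 0.0398] [ 0.1 -0.6 -0.6] 0.551 8.15
(0.03, False) [0.5236 0.1567 0.0297] [-0.4 -0.3 -1.1] 0.548 8.55
(0.022, False) [0.5236 0.1566 0.0217] [0.4 0.2 0.2] 0.549 8.9
(0.0165, False) [0.5235 0.1567 0.016 ] [ 0.7  0.3 -4.1] 0.549 9.1833
(0.0135, False) [0.5239 0.1567 0.0136] [ 0.6 -0.6 -0.2] 0.55 9.4333
(0.012, False) [0.5239 0.1567 0.0135] [-5.9 -2.1 18.6] 0.553 9.6833
```

Contact came at TCP z = 0.0135, exactly grasp height plus 12 mm, with 18.6 N. However, there was almost no force on the way in, so I'll press once more, let go, retract and look.

```bash
python3 - <<'E'
from h import *
x,y=.5237,.1567
def st(t): s=monitor.sense(); print(t,s['position'].round(4),s['contact_force'].round(1),round(s['finger_gap'],3),s['clock'])
st('now'); h=env.movel([x,y,.0105],velocity=.03,guard=30); st(h)
env.movel([x,y,.0135],velocity=.05); st('relax')
env.release(); st('open')
env.movel([x,y,.15],velocity=.12); st('up')
env.reach(look((x,y),22,.22,(320,200),.046),ori(22)); env.hold(.2)
snap('wrist','w6'); snap('side','d6'); st('end')
a=cv2.imread('pics/w6.png')[:330,100:540]; b=cv2.imread('pics/d6.png')
cv2.imwrite('pics/c6.png',np.hstack([cv2.resize(a,(440,330)),cv2.resize(b,(360,330))]))
E
```

```text
now [0.5239 0.1567 0.0135] [-5.5 -1.6 17.5] 0.546 9.7833
False [0.5239 0.1567 0.0135] [-12.5  -2.2  34. ] 0.552 10.0333
relax [0.5238 0.1567 0.0135] [-0.3  0.5 11.1] 0.552 10.2833
open [0.5237 0.1567 0.0134] [-0.2  0.1 -0. ] 0.996 10.75
up [0.5234 0.1567 0.1493] [ 0.9 -0.7  0.2] 1.004 12.0417
end [0.5287 0.1502 0.2191] [ 0.9 -0.9  0.4] 0.998 12.725
```

View pics/c6.png

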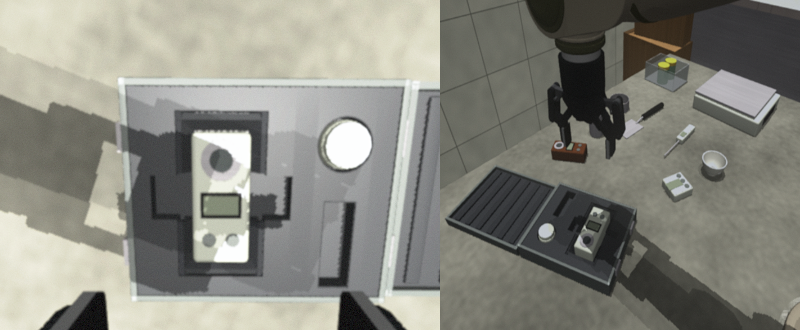

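It is released, centred and face up. As an independent check of depth, and to finish the push, I'll press the top with shut fingers on either side of the middle. The top should be at z = 0.046.

```bash
python3 - <<'E'
from h import *
a=np.radians(22); c=np.array([.5237,.1567]); ey=np.array([-np.sin(a),np.cos(a)])
env.reach([*c,.09],ori(22)); env.close_gripper(40)
for d in (-.017,.012):
    p=c+d*ey
    env.movel([*p,.054],velocity=.12,frame=ori(22)); env.hold(.2)
    h=env.movel([*p,.038],velocity=.02,guard=25); s=monitor.sense()
    print(d,h,s['position'].round(4),s['contact_force'].round(1),s['clock'])
    env.movel([*p,.054],velocity=.1)
env.movel([*c,.15],velocity=.2); env.reach(look(c,22,.22,(320,200),.046),ori(22)); env.hold(.2)
snap('wrist','w7'); print(monitor.sense()['clock'])
b=cv2.imread('pics/w7.png')[60:330,180:460]; cv2.imwrite('pics/c7.png',cv2.resize(b,None,fx=2,fy=2))
# predicted top corners if seated (z=.046) and if proud by 10 mm
ex=np.array([np.cos(a),np.sin(a)])
for z in (.046,.056): print(z,[proj('w7',[*(c+i*.024*ex+j*.055*ey),z]).round(0).tolist() for i,j in((-1,1),(1,1),(1,-1),(-1,-1))])
E
```

```text
-0.017 True [0.5302 0.1411 0.0461] [-2.4  0.3  7.2] 15.275
0.012 True [0.5194 0.1678 0.0461] [-1.8 -0.5  6.4] 16.6333
18.15
0.046 [[291.0, 132.0], [352.0, 132.0], [349.0, 264.0], [293.0, 264.0]]
0.056 [[290.0, 132.0], [353.0, 132.0], [350.0, 268.0], [293.0, 268.0]]
```

View pics/c7.png

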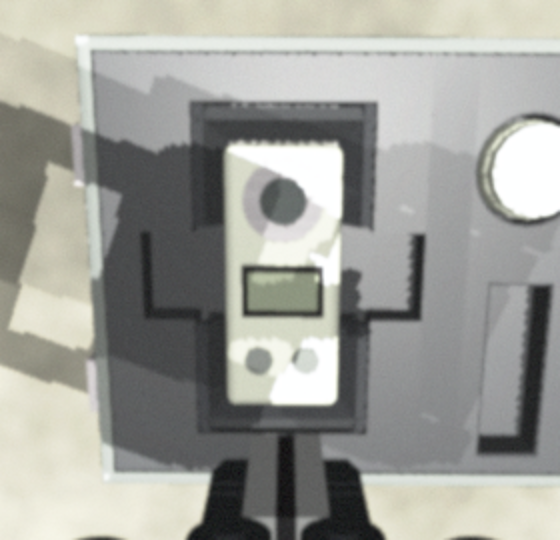

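The tips met the top at z = 0.0461 at both points, so it is fully home and level. Its outline also matches the seated prediction, and the arm is clear.

```bash
python3 -c "
from h import *
job.hand_in(); print(monitor.sense()['clock'])"
```

```text
the job is handed in; nothing more can be done
the job is handed in; nothing more can be done
```

The white refractometer is pressed lengthwise into the long cutout, face up and fully home. I let go, and the arm was clear of everything when I handed the job in at about 18 s.

- **Depth:** with shut fingers I touched the top at two points, 17 mm to one side and 12 mm to the other side of mid-length. Both met it at z = 46.1 mm, against 46 mm expected, so it lies flat on the floor. Earlier, in the grip, it bottomed out exactly 12 mm above its height on the counter.
- **Position:** the last picture shows it centred, with its outline matching the predicted seated one to within about 2 pixels.
- **What disagreed:**
  - The wrist force showed almost none of the expected 5–20 N on the way in. It rose only at the floor, to 18 N and then 34 N on a second press.
  - The foam mouth looked wider in the picture than the stated flare. I therefore placed it by the floor edges and the rim, which agreed to within 1 mm.

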